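Find the stirrer key left on and release it

ROBOT

A 6-joint arm with a two-finger parallel gripper is mounted at the origin on a cart in front of the work surface, level with it; the furniture and walls round the work are solid. World frame = base frame: x ahead of the robot, y to its left, z up, the work surface at z = 0. Lengths are in m, angles in rad, forces in N, time in s.
With the tool pointing down it reaches from about 0.25 to 0.775 m from the base axis. Payload 4 kg.
Tool frame: the origin (TCP) lies at the very end of the fingers, on their centre line; the grasp point (between the pads) lies 19 mm behind it; x points along the fingers, z is the direction in which the jaws open and shut, and the axes are right-handed (so a half turn about x gives the same grasp; the last joint's range is limited). The gripper opens to 94 mm and grips with 3 to 60 N. Pads are 16 mm wide; open, the fingers measure 119 mm over their backs; the gripper's body (75 mm by 177 mm) begins 78 mm behind the grasp point.
Start: joints at [1.039, 0.087, 1.371, -0, 1.684, -0.103], TCP at [0.229, 0.5, 0.206] pointing down, gripper open.
Joint ranges: [-3.1, 3.1], [-0.76, 2.03], [0.27, 2.55], [-1.08, 4.22], [0.17, 2.65], [-2.57, 2.57]. Speed limits (rad/s): [2.79, 2.79, 3.14, 3.14, 3.14, 3.14].

INTERFACE

Orientations are given as a unit quaternion [x, y, z, w].
In Python, from cell import robot gives the robot as it stands.
- The arm moves only by the tool send_rows, never from a script. Its arguments are lists of equal length, an entry for each row: "translation": the shift along the tool's x, y, z as a fraction of full scale, a list of three; "roll": the turn about the tool's x as a fraction of full scale. In form: {"translation": [[x, y, z], ...], "roll": [roll, ...]}. A call has 1 to 20 rows; each row shifts and turns the commanded pose from where the row before left it, along the tool's axes as they then stand; what a row does not reach is not made up. Full scale, the value 1, is 300 mm for a shift and 60 degrees for a turn. A row lasts 1/12 s, in which the tool goes at most 41.7 mm and 7.16 degrees, less where a joint would pass 70% of its speed; a pose out of reach is approached as far as the arm can. A call with a number of a shift or a turn outside -1 to 1 is refused whole. A call with a gripper value outside its range is refused whole. "grip" is the closure in counts, from 0 (fully open) to 255 (shut), set as the call begins (left out, the last holds). The fingers move at their own pace and stop on an object; the grip force is fixed at half the most. Time passes only in rows, so rows that do not move let the fingers close. It gives the time, the measured TCP pose, the force and the opening at its end, in the units of the state.
- robot.sense(): the state, without advancing time (a new reading comes with each control period).
- robot.snapshot(name): name is "scene" or "top"; returns the picture (420x560x3 uint8, red, green, blue); there is no depth.
- robot.camera_params(name): a dict with "intrinsics" (3x3 intrinsics, pixels), "rvec" (rotation vector, rad) and "tvec" (3), from world to camera coordinates, as OpenCV has them. Camera axes: x right, y down, z forward; pixel columns grow to the right and rows downward; lengths in m; the calibration is good to about 2 mm. A picture is of the moment at which its call begins. camera_params takes no time and is no camera call.
- robot.hand_in(): hands the job in, once; it reports no verdict.
The state is a dict: "time": time; "q": joint angles; "joint_vel": joint speeds; "joint_torque": joint torques, N m; "tool_pos": TCP position; "tcp_rot": TCP orientation; "force": force on the tool from outside, world axes, zero at the start; "ft_torque": the same for the moment, N m; "grip_width": finger opening in m.
Only numpy, scipy, OpenCV 4.12 (cv2) and the standard library are available. Lean on these libraries where they do the work, as an engineer would, in place of code of your own. Each camera call takes 0.05 s, during which the arm holds its last target.

TASK

One station of the stirrer was left on: one of the four look-alike keys on the white control box is latched down. With the fingertips tap all four keys lightly, one after another from the left end to the right end as the robot sees them, to feel which one is latched, and do not push a raised key so deep that it latches too; then press the latched key fully in so that it releases and comes back up level with the others. Pick nothing up, and leave the things round the box where they are.

Things in the scene. Friction and masses are not known exactly. Their poses are not given: they have to be found in the camera images.
- stir_box: White control box fixed to the worktop, 250 (y) x 90 (x) x 40 mm high, aluminium top plate, four grey square keys in a row 55 mm apart, at y = +82.5, +27.5, -27.5, -82.5 mm, x = 0 in the box's frame. Origin: centre of its underside; x to its back, y to its left as the robot sees it, z up; turned by up to 0.3 rad. Three keys are raised, one, in any place, is latched 4 mm lower.
- key_a_top (a point): Centre of the top face of a square key, 30 x 30 mm, edges rounded 3 mm. Top face above the worktop: raised 56 mm (16 mm above the box top), latched 52 mm, bottom of travel 46 mm. z axis up. The four keys look the same, and which name stands in which place of the row changes.
- key_a (a joint): Travel of this key in m: 0 raised, grows downward, 0.010 at the bottom; 0.004 when latched. A raised key needs about 1.8 N to begin to move and 0.3 N more per mm; pushed down 7 mm it counts as latched and the job is spoilt. The latched key needs 4 to 8 N, more if struck fast; pushed below 8.5 mm (top 47.5 mm above the worktop) its latch lets go and it rises by itself as the finger leaves.
- key_b_top (a point): Centre of the top face of another such key; as key_a_top.
- key_b (a joint): Travel of this key; as key_a.
- key_c_top (a point): Centre of the top face of another such key; as key_a_top.
- key_c (a joint): Travel of this key; as key_a.
- key_d_top (a point): Centre of the top face of another such key; as key_a_top.
- key_d (a joint): Travel of this key; as key_a.
- marker: Marker pen with blue cap, 135 mm long, 17 mm thick, lying in front of the box; stands loose, to be left alone. Origin: centre of its underside.
- pen: Slim pen, 145 mm long, lying behind the box; stands loose, to be left alone. Origin: centre of its underside.
- dish: Small pink dish, 51 mm across, 12 mm high, behind the box; stands loose, to be left alone. Origin: centre of its underside.
- flask: Small conical flask with pink content, 60 mm across, 107 mm high, left of the box; stands loose, to be left alone. Origin: centre of its underside.
- clock: White timer, 46 x 66 mm, 58 mm high, right of the box; stands loose, to be left alone. Origin: centre of its underside.

How it is judged:
On the way, in this order (a step that is already met when the one before it is completed fails the run):
1. the leftmost key is tapped (touched by a finger with more than 0.4 N) (((y of key_a_top in the frame of stir_box between 0.055 and 1 m and contact force between the fingers and key_a above 0.4 N) or (y of key_b_top in the frame of stir_box between 0.055 and 1 m and contact force between the fingers and key_b above 0.4 N) or (y of key_c_top in the frame of stir_box between 0.055 and 1 m and contact force between the fingers and key_c above 0.4 N) or (y of key_d_top in the frame of stir_box between 0.055 and 1 m and contact force between the fingers and key_d above 0.4 N))), for 0.02 s.
2. the second key is tapped (touched by a finger with more than 0.4 N) (((y of key_a_top in the frame of stir_box between 0 and 0.055 m and contact force between the fingers and key_a above 0.4 N) or (y of key_b_top in the frame of stir_box between 0 and 0.055 m and contact force between the fingers and key_b above 0.4 N) or (y of key_c_top in the frame of stir_box between 0 and 0.055 m and contact force between the fingers and key_c above 0.4 N) or (y of key_d_top in the frame of stir_box between 0 and 0.055 m and contact force between the fingers and key_d above 0.4 N))), for 0.02 s.
3. the third key is tapped (touched by a finger with more than 0.4 N) (((y of key_a_top in the frame of stir_box between -0.055 and 0 m and contact force between the fingers and key_a above 0.4 N) or (y of key_b_top in the frame of stir_box between -0.055 and 0 m and contact force between the fingers and key_b above 0.4 N) or (y of key_c_top in the frame of stir_box between -0.055 and 0 m and contact force between the fingers and key_c above 0.4 N) or (y of key_d_top in the frame of stir_box between -0.055 and 0 m and contact force between the fingers and key_d above 0.4 N))), for 0.02 s.
4. the rightmost key is tapped (touched by a finger with more than 0.4 N) (((y of key_a_top in the frame of stir_box between -1 and -0.055 m and contact force between the fingers and key_a above 0.4 N) or (y of key_b_top in the frame of stir_box between -1 and -0.055 m and contact force between the fingers and key_b above 0.4 N) or (y of key_c_top in the frame of stir_box between -1 and -0.055 m and contact force between the fingers and key_c above 0.4 N) or (y of key_d_top in the frame of stir_box between -1 and -0.055 m and contact force between the fingers and key_d above 0.4 N))), for 0.02 s.
5. after the four taps, not before, the key that was latched is let go and comes up (((distance of key_a_top from where it was at the start of the episode above 0.0028 m and value of joint key_a below 0.0015 m) or (distance of key_b_top from where it was at the start of the episode above 0.0028 m and value of joint key_b below 0.0015 m) or (distance of key_c_top from where it was at the start of the episode above 0.0028 m and value of joint key_c below 0.0015 m) or (distance of key_d_top from where it was at the start of the episode above 0.0028 m and value of joint key_d below 0.0015 m))), for 0.1 s.
At the end, for the whole second after the job is handed in: All four keys are up (each less than 1.5 mm below its raised level), the one that was latched having come up, after the four taps from left to right and the press of the latched key (value of joint each of key_a, key_b, key_c, key_d below 0.0015 m and ((distance of key_a_top from where it was at the start of the episode above 0.0028 m and value of joint key_a below 0.0015 m) or (distance of key_b_top from where it was at the start of the episode above 0.0028 m and value of joint key_b below 0.0015 m) or (distance of key_c_top from where it was at the start of the episode above 0.0028 m and value of joint key_c below 0.0015 m) or (distance of key_d_top from where it was at the start of the episode above 0.0028 m and value of joint key_d below 0.0015 m))); the robot touches nothing.
It fails at once if a raised key is pushed down more than 7.5 mm (it would latch) (distance of any of key_a_top, key_b_top, key_c_top, key_d_top from where it was at the start of the episode above 0.0075 m).
It fails at once if a key is struck or pressed with more than 40 N (contact force between the fingers and key_a above 40 N or contact force between the fingers and key_b above 40 N or contact force between the fingers and key_c above 40 N or contact force between the fingers and key_d above 40 N).
It fails at once if a bystander (marker, pen, dish, flask or timer) is lifted, carried or pushed more than 30 mm (distance of any of marker, pen, dish, flask, clock from where it was at the start of the episode above 0.03 m).
It also fails if it takes over 45 s, if anything falls off the work surface, if the arm or the gripper's body presses on something with over 40 N, if the wrist force passes 120 N, or if a joint passes its speed limit or range.

## Working session

There is one attempt and no reset: what is moved stays moved. The work goes in short steps, Python scripts to look and compute and a tool call to move; the robot and the scene stay as the last step left them, time stands still between calls to the robot, and variables do not carry over. Pictures are saved under pics/ and viewed, and the job is handed in when it is done.

Besides the shell and the picture viewer there is one more tool, called after "Call:" as name([rows], argument=value, ...), one row to a line, values as JSON. send_rows: Moves the arm, as the interface text tells. Its arguments: {"type":"object","properties":{"translation":{"type":"array","items":{"type":"array","items":{"type":"number","minimum":-1,"maximum":1}}},"roll":{"type":"array","items":{"type":"number","minimum":-1,"maximum":1}},"grip":{"type":"number"}},"required":["translation","roll"]}

```bash
mkdir -p pics; python3 - <<'E'
from cell import robot
import cv2
for n in("scene","top"):
    cv2.imwrite(f"pics/{n}0.png",robot.snapshot(n)[:,:,::-1]); print(robot.camera_params(n))
s=robot.sense();print(s)
E
```

```text
{'intrinsics': array([[407.13106349,   0.        , 283.75046619],
       [  0.        , 407.13106349, 207.6439988 ],
       [  0.        ,   0.        ,   1.        ]]), 'rvec': array([ 1.90997517, -0.80873375,  0.50034813]), 'tvec': array([-0.30351509,  0.23116372,  0.53919493])}
{'intrinsics': array([[529.01612293,   0.        , 282.76474683],
       [  0.        , 529.01612293, 216.50014475],
       [  0.        ,   0.        ,   1.        ]]), 'rvec': array([ 2.1495508 , -2.18171695,  0.12201851]), 'tvec': array([0.05346581, 0.50806314, 1.08244428])}
{'time': 0.1, 'q': array([ 1.03889502e+00,  8.78783302e-02,  1.37205827e+00, -9.22498183e-06,
        1.68360315e+00, -1.03080247e-01]), 'joint_vel': array([ 0.00160699, -0.00061989, -0.00130081,  0.0010588 , -0.00070561,
        0.0009191 ]), 'joint_torque': array([ 1.51073546e-03, -3.41250980e+01, -3.03301120e+01,  7.19389133e-02,
        3.04292841e-02, -9.29384987e-05]), 'tool_pos': array([0.22844131, 0.49978546, 0.20444549]), 'tcp_rot': array([-0.38247813,  0.5955496 ,  0.38185138,  0.59432371]), 'force': array([0.57750713, 0.14814844, 0.10034771]), 'ft_torque': array([ 0.02984585, -0.00417927,  0.01169244]), 'grip_width': 0.09365090995007354}
```

View pics/scene0.png

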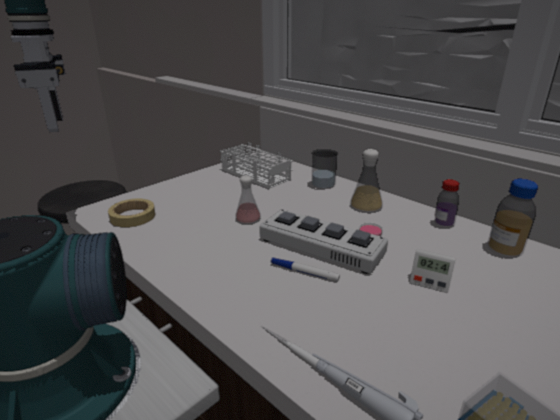

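View pics/top0.png

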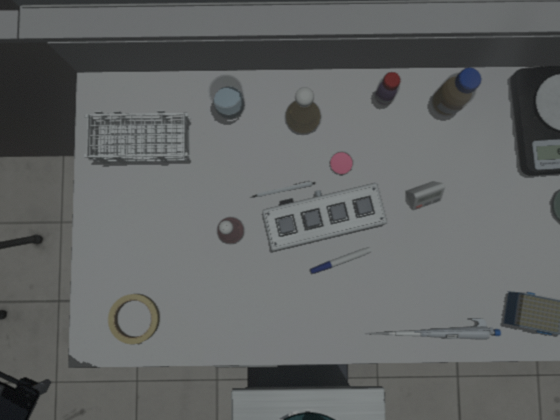

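The top view shows the box with keys near (286,225), (313,217), (338,212) and (363,206). The pen and dish lie behind it, the marker in front, the flask to the left and the timer to the right. I'll zoom in for precision.

```bash
python3 - <<'E'
import cv2,numpy as np
a=cv2.imread("pics/top0.png")[170:265,250:400]
a=cv2.resize(a,None,fx=5.3,fy=5.3,interpolation=cv2.INTER_CUBIC)
a=np.clip(a.astype(float)*1.5,0,255).astype('uint8')
cv2.imwrite("pics/topz.png",a)
a=cv2.imread("pics/scene0.png")[195:275,250:400]
a=cv2.resize(a,None,fx=5.3,fy=5.3,interpolation=cv2.INTER_CUBIC)
cv2.imwrite("pics/scenez.png",np.clip(a.astype(float)*1.5,0,255).astype('uint8'))
E
```

```text
(no output)
```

View pics/topz.png

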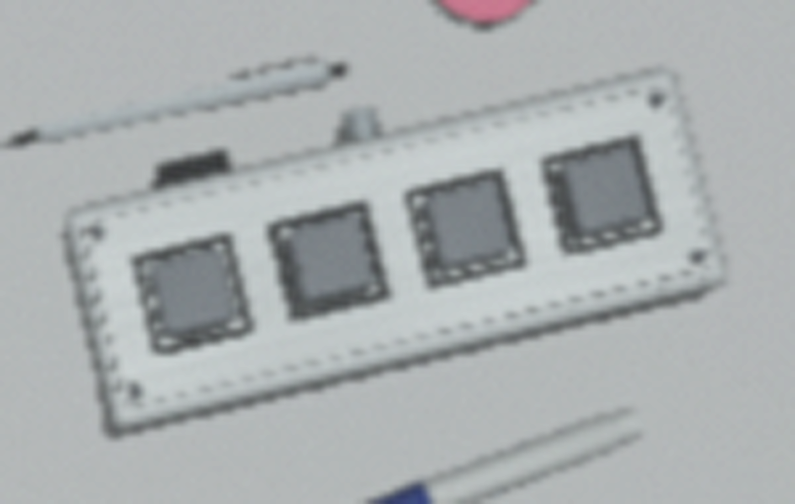

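View pics/scenez.png

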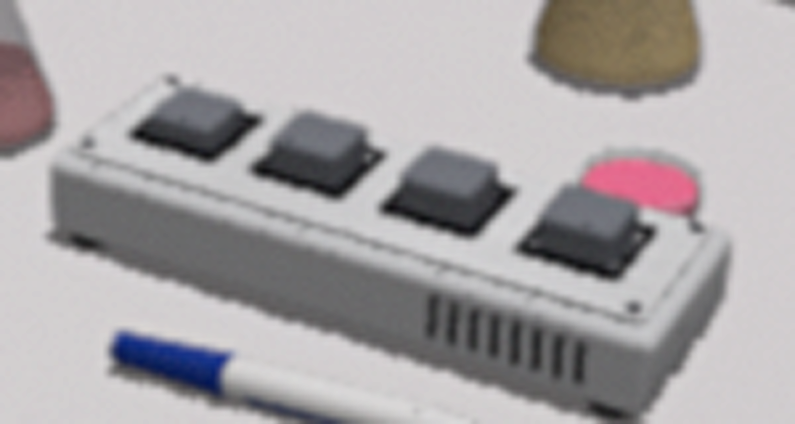

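```bash
cat >h.py <<'E'
import cv2,numpy as np
from cell import robot
def unproj(n,uv,z):
    p=robot.camera_params(n);K=p['intrinsics'];R=cv2.Rodrigues(p['rvec'])[0];t=p['tvec']
    out=[]
    for u,v in uv:
        d=R.T@np.linalg.solve(K,[u,v,1.]);c=-R.T@t
        out.append(c+d*(z-c[2])/d[2])
    return np.array(out)
def proj(n,P):
    p=robot.camera_params(n)
    return cv2.projectPoints(np.array(P,float),p['rvec'],p['tvec'],p['intrinsics'],None)[0][:,0]
E
python3 - <<'E'
from h import *
f=lambda l,o:(np.array(l)+.5)/5.3-.5+np.array(o)
sc=unproj("top",f([(97,232),(656,99),(135,392),(698,257)],(250,170)),.04)
print(sc,sc.mean(0))
k=unproj("top",f([(199,287),(329,250),(466,219),(605,186)],(250,170)),.056);print(k)
k2=unproj("scene",f([(202,112),(325,137),(453,173),(591,212)],(250,195)),.056);print(k2)
d=sc[0]-sc[1]+sc[2]-sc[3];yaw=np.arctan2(-d[0],d[1]);c=sc.mean(0);print("yaw",yaw)
K=[];
for y in(.0825,.0275,-.0275,-.0825):K.append(c[:2]+y*np.array([-np.sin(yaw),np.cos(yaw)]))
print(np.array(K))
# reproject model
def corners(yc,h,z,hx=None):
    hx=hx or h
    return [[c[0]+np.cos(yaw)*a*hx-np.sin(yaw)*(yc+b*h),c[1]+np.sin(yaw)*a*hx+np.cos(yaw)*(yc+b*h),z] for a,b in((1,1),(1,-1),(-1,-1),(-1,1))]
for n,o,s in(("top",(250,170),(150,95)),("scene",(250,195),(150,80))):
    im=cv2.imread(f"pics/{n}0.png")[o[1]:o[1]+s[1],o[0]:o[0]+s[0]]
    im=cv2.resize(im,None,fx=5.3,fy=5.3,interpolation=cv2.INTER_CUBIC)
    im=np.clip(im*1.5,0,255).astype('uint8')
    L=[corners(y,.015,.056) for y in(.0825,.0275,-.0275,-.0825)]+[corners(0,.125,.04,.045)]
    for q in L:
        uv=((proj(n,q)-o)+.5)*5.3-.5
        cv2.polylines(im,[np.int32(uv.round())],True,(0,0,255),1)
    cv2.imwrite(f"pics/{n}_ov.png",im)
from scipy.spatial.transform import Rotation as Ro
s=robot.sense();print(Ro.from_quat(s['tcp_rot']).as_matrix())
E
```

```text
[[ 0.51447738  0.07674077  0.04      ]
 [ 0.56400288 -0.14420193  0.04      ]
 [ 0.4515132   0.06268295  0.04      ]
 [ 0.50114227 -0.15854019  0.04      ]] [ 0.50778393 -0.0408296   0.04      ]
[[ 0.49068071  0.03728236  0.056     ]
 [ 0.50428519 -0.01312372  0.056     ]
 [ 0.51555538 -0.06632901  0.056     ]
 [ 0.52762387 -0.1204714   0.056     ]]
[[ 0.4803151   0.03110662  0.056     ]
 [ 0.49824335 -0.01664451  0.056     ]
 [ 0.51006087 -0.06885638  0.056     ]
 [ 0.52191836 -0.12180989  0.056     ]]
yaw 0.2205980566096104
[[ 0.48973184  0.03967116]
 [ 0.50176657 -0.01399602]
 [ 0.51380129 -0.06766319]
 [ 0.52583602 -0.12133036]]
[[-9.79613925e-04 -9.09456060e-01  4.15798888e-01]
 [-1.68274187e-03  4.15799998e-01  9.09454524e-01]
 [-9.99998104e-01  1.91232117e-04 -1.93770326e-03]]
```

View pics/top_ov.png

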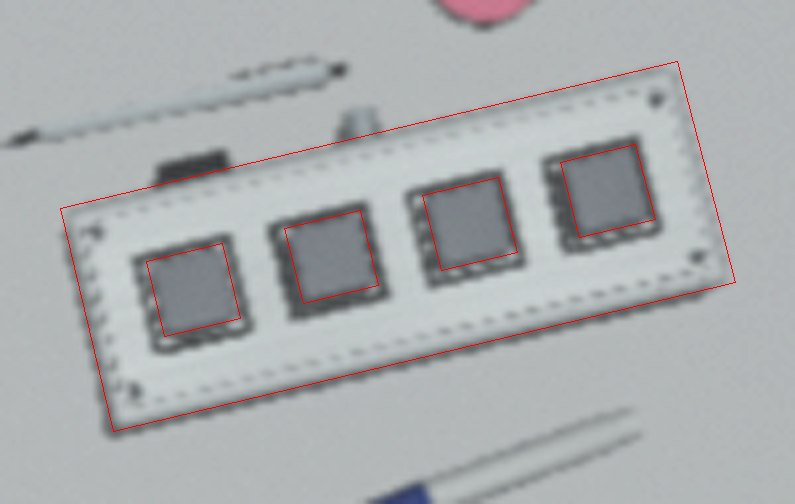

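View pics/scene_ov.png

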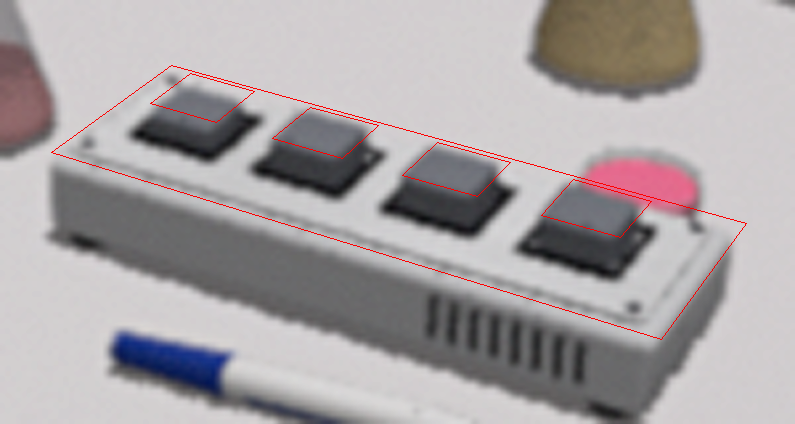

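Key 1 looks lower in the scene view, but I'll feel for it. First I move above key 1 with the gripper closing.

Call:
send_rows([
  [0, -0.0715, -0.0517],
  [0, -0.0715, -0.0517],
  [0, -0.0715, -0.0517],
  [0, -0.0715, -0.0517],
  [0, -0.0715, -0.0517],
  [0, -0.0715, -0.0517],
  [0, -0.0715, -0.0517],
  [0, -0.0715, -0.0517],
  [0, -0.0715, -0.0517],
  [0, -0.0715, -0.0517],
  [0, -0.0715, -0.0517],
  [0, -0.0715, -0.0517],
  [0, -0.0715, -0.0517],
  [0, -0.0715, -0.0517],
  [0, -0.0715, -0.0517],
  [0, -0.0715, -0.0517],
  [0, -0.0715, -0.0517],
  [0, -0.0715, -0.0517],
  [0, -0.0715, -0.0517],
  [0, -0.0715, -0.0517],
], roll=[0, 0, 0, 0, 0, 0, 0, 0, 0, 0, 0, 0, 0, 0, 0, 0, 0, 0, 0, 0], grip=255)

```text
time: 1.77
tool_pos: [0.49, 0.0385, 0.2049]
tcp_rot: [-0.382, 0.595, 0.382, 0.595]
force: [0.2, 0.2, -0.0]
grip_width: 0.0005
```

Call:
send_rows([
  [0.04, 0, 0],
  [0.04, 0, 0],
  [0.04, 0, 0],
  [0.04, 0, 0],
  [0.04, 0, 0],
  [0.04, 0, 0],
  [0.04, 0, 0],
  [0.04, 0, 0],
  [0, 0, 0],
  [0, 0, 0],
  [0, 0, 0],
], roll=[-0.0885, -0.0885, -0.0885, -0.0885, -0.0885, -0.0885, -0.0885, 0, 0, 0, 0])

```text
time: 2.68
tool_pos: [0.4902, 0.0397, 0.1099]
tcp_rot: [0.552, -0.442, -0.551, -0.443]
force: [0.6, 0.7, 1.3]
grip_width: 0.0003
```

Call:
send_rows([
  [0.025, 0, 0],
  [0.025, 0, 0],
  [0.025, 0, 0],
  [0.025, 0, 0],
  [0.025, 0, 0],
  [0.015, 0, 0],
  [0.01, 0, 0],
  [0, 0, 0],
  [0, 0, 0],
  [0, 0, 0],
  [0, 0, 0],
], roll=[0, 0, 0, 0, 0, 0, 0, 0, 0, 0, 0])

```text
time: 3.6
tool_pos: [0.4903, 0.0397, 0.065]
tcp_rot: [0.552, -0.442, -0.552, -0.442]
force: [0.2, 0.8, 0.3]
grip_width: 0.0003
```

```bash
python3 - <<'E'
from h import *
for n,o,s in(("top",(250,150),(150,110)),("scene",(220,155),(150,110))):
    im=robot.snapshot(n)[o[1]:o[1]+s[1],o[0]:o[0]+s[0],::-1]
    im=cv2.resize(im,None,fx=5.3,fy=5.3,interpolation=cv2.INTER_CUBIC)
    cv2.imwrite(f"pics/{n}1.png",np.clip(im*1.5,0,255).astype('uint8'))
s=robot.sense();print(s['tool_pos'],s['force'],s['ft_torque'])
from scipy.spatial.transform import Rotation as Ro
print(Ro.from_quat(s['tcp_rot']).as_matrix())
E
```

```text
[0.49020275 0.0397457  0.06492857] [-1.09732573  1.31656624 -0.86624744] [0.04348865 0.0322089  0.00064346]
[[ 9.43087435e-04 -9.75909535e-01 -2.18173530e-01]
 [ 5.71117729e-05 -2.18173574e-01  9.75909980e-01]
 [-9.99999554e-01 -9.32828716e-04 -1.50020833e-04]]
```

View pics/scene1.png

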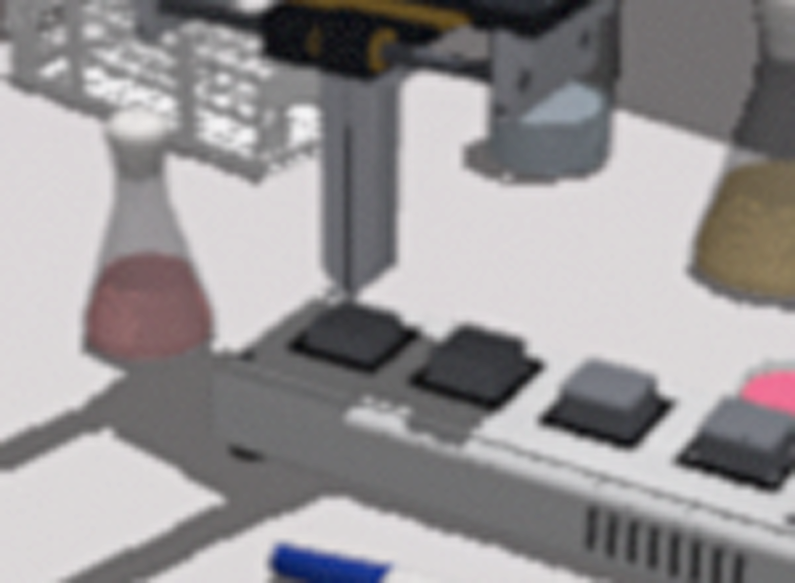

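The scene view shows the fingertips just above key 1, which sits lower than its neighbours. Descending in stages.

Call:
send_rows([
  [0.01, 0, 0],
  [0.01, 0, 0],
  [0.01, 0, 0],
  [0.005, 0, 0],
  [0.003, 0, 0],
  [0, 0, 0],
  [0, 0, 0],
  [0, 0, 0],
], roll=[0, 0, 0, 0, 0, 0, 0, 0])

```text
time: 4.37
tool_pos: [0.49, 0.0397, 0.0532]
tcp_rot: [0.552, -0.442, -0.552, -0.442]
force: [0.4, 0.4, -0.1]
grip_width: 0.0009
```

Call:
send_rows([
  [0, 0, 0],
], roll=[0])

```text
time: 4.45
tool_pos: [0.49, 0.0397, 0.0532]
tcp_rot: [0.552, -0.442, -0.552, -0.442]
force: [-0.2, 0.1, 1.4]
grip_width: 0.0004
```

Call:
send_rows([
  [0, 0, 0],
], roll=[0])

```text
time: 4.53
tool_pos: [0.49, 0.0397, 0.0532]
tcp_rot: [0.552, -0.442, -0.552, -0.442]
force: [-0.2, -0.7, 0.0]
grip_width: 0.0008
```

Call:
send_rows([
  [0, 0, 0],
], roll=[0])

```text
time: 4.62
tool_pos: [0.49, 0.0397, 0.0532]
tcp_rot: [0.552, -0.442, -0.552, -0.442]
force: [-0.1, -0.9, -0.6]
grip_width: 0.0008
```

At 53.2 mm there is no contact, so key 1 is not raised. I continue gently.

Call:
send_rows([
  [0.003, 0, 0],
  [0.002, 0, 0],
  [0, 0, 0],
  [0, 0, 0],
], roll=[0, 0, 0, 0])

```text
time: 4.95
tool_pos: [0.4901, 0.0397, 0.052]
tcp_rot: [0.552, -0.442, -0.552, -0.442]
force: [-0.2, -0.6, 1.7]
grip_width: 0.0005
```

Call:
send_rows([
  [0, 0, 0],
], roll=[0])

```text
time: 5.03
tool_pos: [0.4901, 0.0397, 0.0519]
tcp_rot: [0.552, -0.442, -0.552, -0.442]
force: [-0.1, -0.5, 3.0]
grip_width: 0.0007
```

Call:
send_rows([
  [0, 0, 0],
], roll=[0])

```text
time: 5.12
tool_pos: [0.4901, 0.0397, 0.0519]
tcp_rot: [0.552, -0.442, -0.552, -0.442]
force: [-0.7, -0.3, 2.9]
grip_width: 0.0005
```

Key 1 gave about 2.5 N at 52.0 mm, stiff, so it is the latched one. Now key 2.

Call:
send_rows([
  [-0.025, 0, 0],
  [-0.025, 0, 0],
  [0, 0, -0.045],
  [0, 0, -0.05],
  [0, 0, -0.05],
  [0, 0, -0.0383],
  [0, 0, 0],
  [0, 0, 0],
  [0.01, 0, 0],
  [0.01, 0, 0],
  [0.01, 0, 0],
  [0.006, 0, 0],
  [0.004, 0, 0],
  [0.003, 0, 0],
  [0, 0, 0],
  [0, 0, 0],
], roll=[0, 0, 0, 0, 0, 0, 0, 0, 0, 0, 0, 0, 0, 0, 0, 0])

```text
time: 6.45
tool_pos: [0.5017, -0.0136, 0.0538]
tcp_rot: [-0.552, 0.442, 0.552, 0.442]
force: [-2.4, 1.2, 2.6]
grip_width: 0.0006
```

Call:
send_rows([
  [0, 0, 0],
], roll=[0])

```text
time: 6.53
tool_pos: [0.5019, -0.0137, 0.0539]
tcp_rot: [-0.552, 0.442, 0.552, 0.442]
force: [-1.9, 1.3, 2.7]
grip_width: 0.0008
```

Call:
send_rows([
  [0, 0, 0],
], roll=[0])

```text
time: 6.62
tool_pos: [0.502, -0.0138, 0.0539]
tcp_rot: [0.552, -0.442, -0.552, -0.442]
force: [-1.7, 1.8, 2.3]
grip_width: 0.0007
```

Call:
send_rows([
  [0, 0, 0],
], roll=[0])

```text
time: 6.7
tool_pos: [0.502, -0.0138, 0.0538]
tcp_rot: [-0.552, 0.442, 0.552, 0.442]
force: [-0.3, 1.1, 1.9]
grip_width: 0.0007
```

Key 2 is raised, with about 2.4 N at 53.8 mm. Key 3 next.

Call:
send_rows([
  [-0.025, 0, 0],
  [-0.02, 0, 0],
  [0, 0, -0.045],
  [0, 0, -0.05],
  [0, 0, -0.05],
  [0, 0, -0.0383],
  [0, 0, 0],
  [0, 0, 0],
  [0.01, 0, 0],
  [0.01, 0, 0],
  [0.01, 0, 0],
  [0.006, 0, 0],
  [0.005, 0, 0],
  [0.004, 0, 0],
  [0, 0, 0],
  [0, 0, 0],
], roll=[0, 0, 0, 0, 0, 0, 0, 0, 0, 0, 0, 0, 0, 0, 0, 0])

```text
time: 8.03
tool_pos: [0.5138, -0.0672, 0.0538]
tcp_rot: [-0.552, 0.442, 0.552, 0.442]
force: [-1.1, 1.6, 2.4]
grip_width: 0.0006
```

Call:
send_rows([
  [0, 0, 0],
], roll=[0])

```text
time: 8.12
tool_pos: [0.5139, -0.0674, 0.0539]
tcp_rot: [-0.552, 0.442, 0.552, 0.442]
force: [-1.1, 1.8, 2.8]
grip_width: 0.0003
```

Call:
send_rows([
  [0, 0, 0],
], roll=[0])

```text
time: 8.2
tool_pos: [0.514, -0.0675, 0.0539]
tcp_rot: [0.552, -0.442, -0.552, -0.442]
force: [-1.5, 1.7, 2.5]
grip_width: 0.0004
```

Call:
send_rows([
  [0, 0, 0],
], roll=[0])

```text
time: 8.28
tool_pos: [0.514, -0.0675, 0.0539]
tcp_rot: [0.552, -0.442, -0.552, -0.442]
force: [-1.3, 1.0, 1.4]
grip_width: 0.0004
```

Key 3 is raised as well, about 2.3 N. Key 4 next.

Call:
send_rows([
  [-0.025, 0, 0],
  [-0.02, 0, 0],
  [0, 0, -0.045],
  [0, 0, -0.05],
  [0, 0, -0.05],
  [0, 0, -0.0383],
  [0, 0, 0],
  [0, 0, 0],
  [0.01, 0, 0],
  [0.01, 0, 0],
  [0.01, 0, 0],
  [0.006, 0, 0],
  [0.005, 0, 0],
  [0.004, 0, 0],
  [0, 0, 0],
  [0, 0, 0],
], roll=[0, 0, 0, 0, 0, 0, 0, 0, 0, 0, 0, 0, 0, 0, 0, 0])

```text
time: 9.62
tool_pos: [0.5258, -0.1208, 0.0538]
tcp_rot: [-0.552, 0.442, 0.552, 0.442]
force: [-1.3, 0.4, 2.1]
grip_width: 0.0004
```

Call:
send_rows([
  [0, 0, 0],
], roll=[0])

```text
time: 9.7
tool_pos: [0.5259, -0.121, 0.0539]
tcp_rot: [-0.552, 0.442, 0.552, 0.442]
force: [-1.7, 2.3, 1.8]
grip_width: 0.0005
```

Call:
send_rows([
  [0, 0, 0],
], roll=[0])

```text
time: 9.78
tool_pos: [0.526, -0.1211, 0.0539]
tcp_rot: [0.552, -0.442, -0.552, -0.442]
force: [-1.5, 1.4, 2.2]
grip_width: 0.0005
```

Call:
send_rows([
  [0, 0, 0],
], roll=[0])

```text
time: 9.87
tool_pos: [0.526, -0.1211, 0.0539]
tcp_rot: [0.552, -0.442, -0.552, -0.442]
force: [-1.2, 1.6, 2.7]
grip_width: 0.0005
```

Key 4 is raised too. I go back above key 1.

Call:
send_rows([
  [-0.025, 0, 0],
  [-0.025, 0, 0],
  [0, 0, 0.04],
  [0, 0, 0.075],
  [0, 0, 0.08],
  [0, 0, 0.08],
  [0, 0, 0.08],
  [0, 0, 0.08],
  [0, 0, 0.075],
  [0, 0, 0.04],
  [0, 0, 0],
  [0, 0, 0],
  [0, 0, 0],
  [0, 0, 0],
], roll=[0, 0, 0, 0, 0, 0, 0, 0, 0, 0, 0, 0, 0, 0])

```text
time: 11.03
tool_pos: [0.4902, 0.0388, 0.0687]
tcp_rot: [0.552, -0.443, -0.551, -0.442]
force: [0.2, -0.7, 0.6]
grip_width: 0.0003
```

Call:
send_rows([
  [0.015, 0, 0],
  [0.015, 0, 0],
  [0.01, 0, 0],
  [0.008, 0, 0],
  [0.005, 0, 0],
  [0.003, 0, 0],
  [0.003, 0, 0],
  [0.003, 0, 0],
  [0.003, 0, 0],
  [0.003, 0, 0],
  [0.003, 0, 0],
  [0.002, 0, 0],
  [0, 0, 0],
  [0, 0, 0],
  [0, 0, 0],
], roll=[0, 0, 0, 0, 0, 0, 0, 0, 0, 0, 0, 0, 0, 0, 0])

```text
time: 12.28
tool_pos: [0.4895, 0.0395, 0.0481]
tcp_rot: [0.552, -0.442, -0.552, -0.442]
force: [-4.6, -0.5, 6.8]
grip_width: 0.0003
```

Still above the 47.5 mm release point, so I push a bit deeper.

Call:
send_rows([
  [0.003, 0, 0],
  [0.002, 0, 0],
  [0, 0, 0],
  [0, 0, 0],
], roll=[0, 0, 0, 0])

```text
time: 12.62
tool_pos: [0.4895, 0.0395, 0.0465]
tcp_rot: [0.552, -0.442, -0.552, -0.442]
force: [-3.9, -0.4, 6.6]
grip_width: 0.0001
```

46.5 mm is past the release point. I rise to about 54 mm and check whether the key follows.

Call:
send_rows([
  [-0.005, 0, 0],
  [-0.01, 0, 0],
  [-0.01, 0, 0],
  [0, 0, 0],
  [0, 0, 0],
  [0, 0, 0],
], roll=[0, 0, 0, 0, 0, 0])

```text
time: 13.12
tool_pos: [0.4904, 0.0398, 0.0529]
tcp_rot: [0.552, -0.442, -0.552, -0.442]
force: [-1.2, -0.2, 1.9]
grip_width: 0.0004
```

Call:
send_rows([
  [0, 0, 0],
], roll=[0])

```text
time: 13.2
tool_pos: [0.4904, 0.0398, 0.0529]
tcp_rot: [0.552, -0.442, -0.552, -0.442]
force: [-0.4, 0.4, 2.7]
grip_width: 0.0004
```

Call:
send_rows([
  [0, 0, 0],
], roll=[0])

```text
time: 13.28
tool_pos: [0.4904, 0.0398, 0.0529]
tcp_rot: [0.552, -0.442, -0.552, -0.442]
force: [0.1, -1.3, 3.0]
grip_width: 0.0002
```

The key follows the finger at 52.9 mm with about 2.5 N, so it has released. I lift clear, straight up.

Call:
send_rows([
  [-0.02, 0, 0],
  [-0.05, 0, 0],
  [-0.1, 0, 0],
  [-0.1, 0, 0],
  [-0.1, 0, 0],
  [-0.1, 0, 0],
  [-0.05, 0, 0],
  [0, 0, 0],
  [0, 0, 0],
  [0, 0, 0],
  [0, 0, 0],
], roll=[0, 0, 0, 0, 0, 0, 0, 0, 0, 0, 0])

```text
time: 14.2
tool_pos: [0.4887, 0.0399, 0.2063]
tcp_rot: [-0.551, 0.443, 0.553, 0.441]
force: [0.4, -1.1, -0.2]
grip_width: 0.0003
```

```bash
python3 - <<'E'
from h import *
for n,o,s in(("scene",(220,165),(180,120)),):
    im=robot.snapshot(n)[o[1]:o[1]+s[1],o[0]:o[0]+s[0],::-1]
    im=cv2.resize(im,None,fx=4.4,fy=4.4,interpolation=cv2.INTER_CUBIC)
    cv2.imwrite(f"pics/{n}2.png",np.clip(im*1.5,0,255).astype('uint8'))
print(robot.sense()['tool_pos'])
E
```

```text
[0.48879621 0.03985935 0.20643162]
```

View pics/scene2.png

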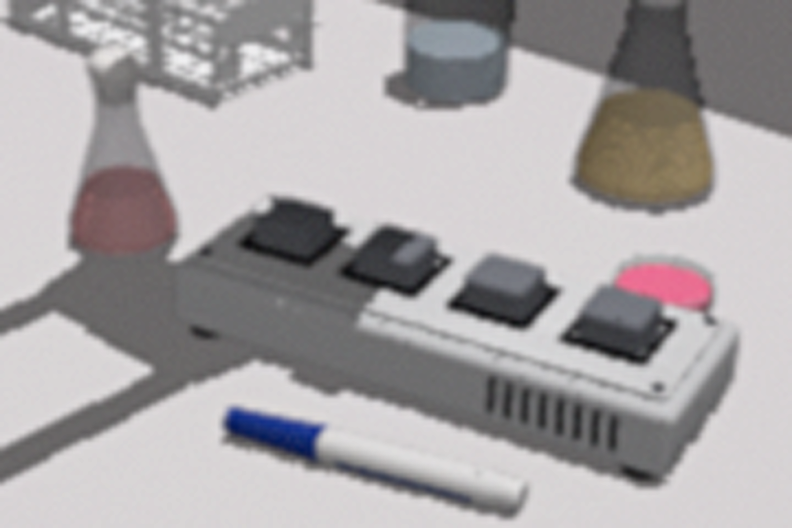

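Key 1, near (295,228) in the crop, is now as tall as the other three, and the things round the box look unmoved. Handing in.

```bash
python3 -c "
from cell import robot
print(robot.hand_in())"
```

```text
the job is handed in; nothing more can be done
None
```

The latched key was the leftmost one. I tapped all four keys lightly from left to right, then pressed that one in until it released, and handed the job in at about 14 s of the 45 s allowed.

- **Taps:** The leftmost key gave no contact at 53.2 mm, then about 2.5 N at 52 mm, which is the latched height. The other three each yielded about 2.3 N at 53.9 mm, so they were raised and went down only about 2 mm.
- **Release:** I pressed the leftmost key to 46.5 mm at about 7 N, past the 47.5 mm release point. It then followed the finger back up, still pushing with about 2.5 N at 52.9 mm, above its latched height.
- **Last checks:** The final camera picture shows all four keys at the same height. The marker, dish and flask look unmoved. The pen and timer were not in that picture, but the arm never worked near them. The gripper was clear at 206 mm height with the force reading near zero.

No check failed or disagreed. Single force readings carried about 1 N of noise, so I took several at each key. The hand-in reported no verdict.

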